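# Lock a levelling screw with its jam nut

### The job

The levelling screw in the aluminium block is already set and must be locked without losing its setting. First lay the loose steel holding bar into the slot across the screw's head and the fork behind it, fully down in both, so that the screw cannot turn; then push the jam nut's handle clockwise (seen from above) until the nut is tight at about 0.6 N m, which is about 7.5 N on the upright post at the handle's end, and stop there without over-tightening it. Leave the bar lying in place and do not disturb the other things on the bench.

Things in the scene. Friction and masses are not known exactly. Their poses are not given: they have to be found in the camera images.
- block: fixed aluminium levelling block: base plate 136x100x12 mm (x -56 to +80) with a round boss. Origin on the bench, on the vertical axis of screw and nut; z up; x points from the screw to the fork, along the fork's slot
- fork (a point): floor of the fork's slot, 60 mm along the block's +x from the axis, 63 mm above the bench. The fork's post is 16 mm thick in x, 41 mm wide; slot 17 mm wide along x, open at both ends, vertical walls up to 74 mm above the bench, then 45-degree lead-ins up to 80 mm
- slot (a point): middle of the slot in the screw's round steel head (60 mm across), on the axis, 66 mm above the bench (the slot's floor). Slot 16.5 mm wide, 44 mm long, open at both ends, vertical walls up to 74 mm above the bench, then 45-degree lead-ins up to 80 mm. Turns with the screw
- screw (a joint): turn of the adjusting screw, rad, clockwise from above positive; at 0 its slot is in line with the fork's. Starts within 0.03 of 0: the setting to keep. About 0.1 of turn in the bar's play is allowed for; 0.2 is a lost setting. The screw turns with 0.16 N m: unless the bar holds it, the nut drags it round as it tightens
- screw_mark (a point): point on the edge of the screw's head, 28 mm to the side of the axis, 66 mm above the bench; turns with the screw
- bar_home (a point): fixed point, 66 mm above the bench and 27 mm along the block's +x from the axis: where the centre of the bar's underside belongs (within 12 mm)
- post_top (a point): centre of the top of the upright steel post at the end of the nut's handle: a cylinder of 14 mm diameter from 38 to 87 mm above the bench, 80 mm from the axis. It starts within 60 degrees of the block's -x direction (away from the fork) and circles the axis at constant height. Push it from its anticlockwise side
- nut (a point): centre of the jam nut, on the axis, 43 mm above the bench, under the screw's head: hexagon 40 mm across flats, 14 mm thick. Its handle is a level rod of 10 mm diameter at this height, out to the post. How it turns (clockwise): easily, 0.06 N m, for 0.3 to 1.25 rad until it seats; where it seats differs every time and cannot be seen
- seat (a point): face of the boss under the nut, 33 mm above the bench, on the axis. Once the nut is seated it takes 0.38 N m to turn it at once and 1.4 N m more for each further radian; it stays where it is left. 0.46 N m is tight enough, 0.74 N m is over-tightened. On the post, 80 mm out, that is 5.8 and 9.3 N
- washer (a joint): wind-up of the thin spring washer (46 mm across) under the nut, rad: 0 until the nut seats, then 0.05 per radian that the nut is pulled up. Tight from 0.003 (0.46 N m), over-tightened from 0.013 (0.74 N m). Single readings err by about as much (0.007), so tighten the nut by the force felt
- bar: loose steel holding bar, 0.16 kg, standing on the bench: blade 110 mm long (its x axis), 14 mm wide (y), 16 mm tall, with a grip tab 40 mm long, 14 mm wide on the middle of the blade, up to 40 mm above the underside. Origin at the centre of the underside; the same either way round
- marker: bystander, loose: black marker pen lying flat, 144 mm long, 15 mm thick; origin at the centre of its underside
- screwdriver: bystander, loose: screwdriver lying flat, 165 mm long, 20 mm thick; origin at the centre of its underside
- petri_dish: bystander, loose: closed petri dish lying flat, 60 mm across, 15 mm tall; origin at the centre of its underside
- brown_bottle: bystander, loose: brown reagent bottle standing upright, 47 mm across, 85 mm tall; origin at the centre of its underside

How it is judged:
On the way, in this order (a step that is already met when the one before it is completed fails the run):
1. the holding bar lies fully down in the screw's slot and the fork, the nut not yet tight (horizontal distance between bar and bar_home below 0.012 m and z of bar in the frame of bar_home between -0.004 and 0.004 m and angle between the x axis of bar and the x axis of block, either way round below 0.12 rad and angle between bar's own z axis and vertical below 0.1 rad and value of joint washer below 0.002 rad), for 0.2 s.
2. the nut is tight (washer wound up by at least 0.003 rad, 0.46 N m) (horizontal distance between bar and bar_home below 0.012 m and z of bar in the frame of bar_home between -0.004 and 0.004 m and angle between the x axis of bar and the x axis of block, either way round below 0.12 rad and value of joint washer above 0.003 rad), for 0.2 s.
At the end, for the whole second after the job is handed in: The bar rests level in slot and fork (centre within 12 mm of its home point, 4 mm in height, 0.12 rad of the fork's line); washer wind-up is 0.003 to 0.013 rad (nut pulled up with 0.46 to 0.74 N m); the screw's edge is within 5.5 mm (0.2 rad) of its setting; all at rest (all of step 2 and angle between bar's own z axis and vertical below 0.1 rad and value of joint washer below 0.013 rad and distance of screw_mark from where it was at the start of the episode below 0.0055 m and linear speed of bar below 0.02 m/s and velocity of joint screw between -0.05 and 0.05 rad/s); the robot touches nothing.
It fails at once if the nut is over-tightened (washer wound up more than 0.013 rad, 0.74 N m) (value of joint washer above 0.013 rad).
It fails at once if the setting is lost: the screw's edge has moved more than 5.5 mm (0.2 rad) (distance of screw_mark from where it was at the start of the episode above 0.0055 m).
It fails at once if a bystander is moved more than 30 mm (distance of any of marker, screwdriver, petri_dish, brown_bottle from where it was at the start of the episode above 0.03 m).
It also fails if it takes over 69 s, if anything falls off the work surface, if the arm or the gripper's body presses on something with over 40 N, if the wrist force passes 120 N, or if a joint passes its speed limit or range.

### The arm

A 6-joint arm with a two-finger parallel gripper is mounted at the origin on a cart in front of the work surface, level with it; the furniture and walls round the work are solid. World frame = base frame: x ahead of the robot, y to its left, z up, the work surface at z = 0. Lengths are in m, angles in rad, forces in N, time in s.
With the tool pointing down it reaches from about 0.4 to 0.825 m from the base axis. Payload 7 kg.
Tool frame: the origin (TCP) lies between the finger pads; the fingertips stand 11 mm ahead of it and the grasp point (between the pads) lies 8 mm behind it (arm.tips_ahead is the distance from the TCP to the fingertips, in m); z points along the fingers, x is the direction in which the jaws open and shut, and the axes are right-handed (so a half turn about z gives the same grasp; the last joint's range is limited). The gripper opens to 88 mm and grips with 3 to 60 N. Pads are 19 mm wide; open, the fingers measure 130 mm over their backs; the gripper's body (78 mm by 193 mm) begins 47 mm behind the grasp point.
Start: joints at [1.459, 0.359, 0.012, 0, -1.224, -0.288], TCP at [0.263, 0.622, 0.214] pointing down, gripper open.
Joint ranges: [-3.07, 3.07], [-1.43, 2.12], [-1.02, 1.25], [-3.03, 1.67], [-3.05, -0], [-3.03, 3.03]. Speed limits (rad/s): [2.39, 2.39, 3.01, 3.14, 3.14, 3.14].

### API

Orientations are given as [roll, pitch, yaw] about the fixed x, y, z axes, in that order (R = Rz(yaw) Ry(pitch) Rx(roll)).
In Python, from station import arm, optics, finder gives the robot as it stands. The module is installed in compiled form; this text tells all that it offers.
- The arm moves only by the tool apply_moves, never from a script. Its argument "increments" is one flat list of numbers, 6 for each row, row after row: the shift along the world's x, y, z in m, then the turn, a rotation vector about the world's x, y, z in rad. In form: [tx, ty, tz, rx, ry, rz, tx, ty, tz, rx, ry, rz, ...]. A call has 1 to 20 rows; each row shifts and turns the pose as measured when the row begins; what a row does not reach is not made up. A row lasts 1/12 s, in which the tool goes at most 41.7 mm and 7.16 degrees, less where a joint would pass 70% of its speed; a pose out of reach is approached as far as the arm can. A call with a gripper value outside its range is refused whole. "hand" is the closure, from 0 (fully open) to 1 (shut), set as the call begins (left out, the last holds). The fingers move at their own pace and stop on an object; "force" is the grip in N (left out, the last holds). Time passes only in rows, so rows that do not move let the fingers close. It gives the time, the measured TCP pose, the force and the opening at its end, in the units of the state.
- arm.get_state(): the state, without advancing time (a new reading comes with each control period).
- optics.grab_frame(name): name is "scene" or "side" or "wrist"; returns the picture (480x640x3 uint8, red, green, blue); there is no depth.
- optics.camera_model(name): a dict with "fx", "fy", "cx", "cy" (pixels), "world_to_cam" (4x4, takes a point from world to camera coordinates); the wrist camera has in their place "T_tool_cam" (4x4, takes a point from camera to tool coordinates, whose origin is the TCP and whose axes are the tool frame's). Camera axes: x right, y up, looking along -z (the intrinsics and any distortion apply to the point x, -y, -z); pixel columns grow to the right and rows downward; lengths in m; the calibration is good to about 2 mm. A picture is of the moment at which its call begins: read the wrist's pose just before it. camera_model takes no time and is no camera call.
- arm.job_done(): hands the job in, once; it reports no verdict.
Trained networks look in the newest picture that a camera, given by its name, has taken for a name from the list of things; names that differ only in an ending like _2 or _b are one class to them, and where a whole thing is asked for, a point or a joint stands for the part that bears it (a point fixed in the world has none). Each returns a list of dicts, best first, with "conf" (0 to 1); they miss things now and then, are a little off and sometimes report something else, mostly with a low value. They report only what shows in the picture. A call takes as long as a camera call.
- finder.find_in(camera, name): "box" ([left, top, right, bottom] in pixels, round what is visible of it).
- finder.landmark_of(camera, name): "point" ([column, row] in pixels: a listed point, or the origin of a listed thing).
The state is a dict: "t": time; "q": joint angles; "qd": joint speeds; "joint_efforts": joint torques, N m; "eef_pos": TCP position; "ee_rot": TCP orientation; "force": force on the tool from outside, world axes, zero at the start; "moment": the same for the moment, N m; "width": finger opening in m.
Only numpy, scipy, OpenCV 4.12 (cv2) and the standard library are available. Lean on these libraries where they do the work, as an engineer would, in place of code of your own. Each camera call takes 0.05 s, during which the arm holds its last target. There are 200 camera calls.

## Working session

There is one attempt and no reset: what is moved stays moved. The work goes in short steps, Python scripts to look and compute and a tool call to move; the robot and the scene stay as the last step left them, time stands still between calls to the robot, and variables do not carry over. Pictures are saved under pics/ and viewed, about 8 in all and at most 12, crops included, and the job is handed in when it is done.

Besides the shell and the picture viewer there is one more tool, called after "Request:" as name(argument=value, ...) on one line, values as JSON. apply_moves: Moves the arm, as the interface text tells. Its arguments: {"type":"object","properties":{"increments":{"type":"array"},"hand":{"type":"number"},"force":{"type":"number"}},"required":["increments"]}

```bash
mkdir -p pics
cat > h.py <<'E'
import numpy as np, cv2
from station import arm, optics, finder
from scipy.spatial.transform import Rotation as R
def ray(name,px,st=None):
    m=optics.camera_model(name)
    d=np.array([(px[0]-m['cx'])/m['fx'],-(px[1]-m['cy'])/m['fy'],-1.])
    if 'world_to_cam' in m: T=np.linalg.inv(m['world_to_cam'])
    else:
        Tt=np.eye(4);Tt[:3,:3]=R.from_euler('xyz',st['ee_rot']).as_matrix();Tt[:3,3]=st['eef_pos'];T=Tt@m['T_tool_cam']
    return T[:3,3],T[:3,:3]@d
def onz(name,px,z,st=None):
    o,d=ray(name,px,st);return o+d*(z-o[2])/d[2]
def snap(name,fn):
    st=arm.get_state();im=optics.grab_frame(name);cv2.imwrite('pics/'+fn,im[:,:,::-1]);return st,im
E
python3 - <<'E'
from h import *
print({k:np.round(v,3).tolist() for k,v in arm.get_state().items()})
print(list(optics.camera_model('scene')),list(optics.camera_model('wrist')))
zs=dict(fork=.063,slot=.066,screw_mark=.066,post_top=.087,nut=.043,bar=0,block=0,marker=0,screwdriver=0,petri_dish=0,brown_bottle=0)
ims=[]
for c in ['scene','side']:
    st,im=snap(c,c+'0.png')
    for n,z in zs.items():
        for r in finder.landmark_of(c,n)[:1]:
            print(c,n,round(r['conf'],2),np.round(r['point'],1),np.round(onz(c,r['point'],z,st),3))
E
```

```text
{'t': 0.0, 'q': [1.459, 0.359, 0.011, -0.0, -1.224, -0.288], 'qd': [0.0, 0.0, 0.001, 0.001, 0.0, 0.0], 'joint_efforts': [-0.002, -58.272, 29.304, 6.997, 0.007, -0.0], 'eef_pos': [0.263, 0.621, 0.213], 'ee_rot': [-3.141, -0.002, -1.971], 'force': [-0.993, -0.122, 0.3], 'moment': [-0.05, -0.016, -0.024], 'width': 0.088}
['fx', 'fy', 'cx', 'cy', 'world_to_cam'] ['fx', 'fy', 'cx', 'cy', 'T_tool_cam']
scene fork 0.94 [280.8 190.8] [ 0.647 -0.222  0.063]
scene slot 0.56 [301.7 189.2] [ 0.582 -0.226  0.066]
scene screw_mark 0.98 [302.3 193.6] [ 0.581 -0.207  0.066]
scene post_top 0.64 [326.3 194.3] [ 0.509 -0.183  0.087]
scene nut 0.73 [303.  198.2] [ 0.578 -0.21   0.043]
scene bar 0.72 [280.3 193.6] [ 0.651 -0.274  0.   ]
scene block 0.97 [300.8 205.6] [ 0.585 -0.221  0.   ]
scene marker 0.53 [322.8 157.4] [ 0.51  -0.452  0.   ]
scene screwdriver 0.78 [358.2 273.2] [0.422 0.047 0.   ]
scene brown_bottle 0.78 [353.2 325. ] [0.447 0.219 0.   ]
side fork 0.79 [325.  208.7] [ 0.635 -0.209  0.063]
side slot 0.56 [341.5 208.2] [ 0.588 -0.234  0.066]
side screw_mark 0.61 [339.1 212.4] [ 0.584 -0.211  0.066]
side post_top 0.6 [356.1 214.6] [ 0.52  -0.203  0.087]
side nut 0.53 [341.1 216.1] [ 0.583 -0.223  0.043]
side bar 0.36 [338.2 218. ] [ 0.612 -0.257  0.   ]
side block 0.94 [338.  222.9] [ 0.6   -0.234  0.   ]
side marker 0.64 [390.4 200.2] [ 0.501 -0.435  0.   ]
side screwdriver 0.47 [345.7 290.8] [0.43  0.033 0.   ]
```

View pics/scene0.png

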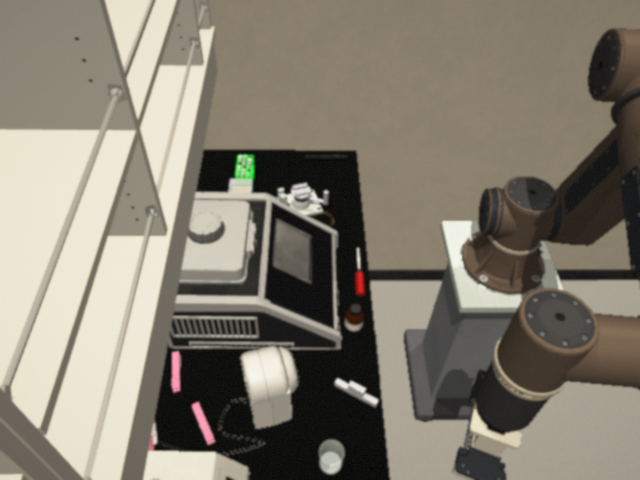

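View pics/side0.png

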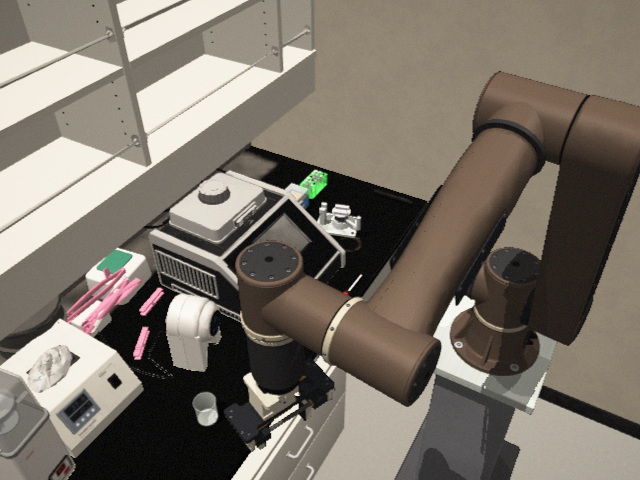

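The scene view shows the block at about (302,195), the screwdriver at (359,272), the bottle at (354,318) and the bar with its tab at about (357,391). The networks missed the bar, so I'll locate it by hand.

Run:
```python
from h import *
for p in [(335,381),(377,403),(357,391),(331,470),(358,250),(341,345),(338,232),(358,152),(388,478)]: print(p,np.round(onz('scene',p,0.008),3))
for p in [(335,260),(341,335)]: print(p,np.round(onz('scene',p,0.1),3))
m=optics.camera_model('wrist');print(m)
```

```text
(335, 381) [0.502 0.381 0.008]
(377, 403) [0.405 0.438 0.008]
(357, 391) [0.45  0.408 0.008]
(331, 470) [0.519 0.59  0.008]
(358, 250) [ 0.418 -0.032  0.008]
(341, 345) [0.483 0.283 0.008]
(338, 232) [ 0.473 -0.102  0.008]
(358, 152) [ 0.388 -0.471  0.008]
(388, 478) [0.396 0.608 0.008]
(335, 260) [0.494 0.079 0.1  ]
(341, 335) [0.489 0.308 0.1  ]
{'fx': 333.8867854528847, 'fy': 333.8867854528847, 'cx': 318.0268696201742, 'cy': 238.67961901745235, 'T_tool_cam': array([[ 9.99999569e-01, -9.28350179e-04, -1.87024946e-07,
         1.33765842e-04],
       [-8.86501088e-04, -9.54860752e-01, -2.97052452e-01,
        -8.12972445e-02],
       [ 2.75590114e-04,  2.97052324e-01, -9.54861163e-01,
        -1.70837988e-01],
       [ 0.00000000e+00,  0.00000000e+00,  0.00000000e+00,
         1.00000000e+00]])}
```

Request:
apply_moves(increments=[0.023, -0.026, 0, 0, 0, -0.02, 0.023, -0.026, 0, 0, 0, -0.02, 0.023, -0.026, 0, 0, 0, -0.02, 0.023, -0.026, 0, 0, 0, -0.02, 0.023, -0.026, 0, 0, 0, -0.02, 0.023, -0.026, 0, 0, 0, -0.02, 0.023, -0.026, 0, 0, 0, 0, 0.023, -0.026, 0, 0, 0, 0, 0, 0, 0, 0, 0, 0, 0, 0, 0, 0, 0, 0])

```text
t: 2.03
eef_pos: [0.4518, 0.4047, 0.2136]
ee_rot: [-3.141, 0.001, -2.092]
force: [0.0, 0.9, 0.3]
width: 0.0879
```

Run:
```python
from h import *
st,im=snap('wrist','w1.png')
print(st['eef_pos'],st['ee_rot'],st['force'],st['t'])
for r in finder.landmark_of('wrist','bar')[:2]: print(r,onz('wrist',r['point'],0,st))
print(finder.find_in('wrist','bar')[:2])
```

```text
[0.45175675 0.40466826 0.21362985] [-3.14094925e+00  1.02859524e-03 -2.09232096e+00] [0.04035803 0.88047082 0.32198798] 2.0333
{'point': [315.3, 205.2], 'conf': 0.66} [0.4558904  0.40618782 0.        ]
[{'box': [308.2, 159.5, 323.7, 255.4], 'conf': 0.61}]
```

View pics/w1.png

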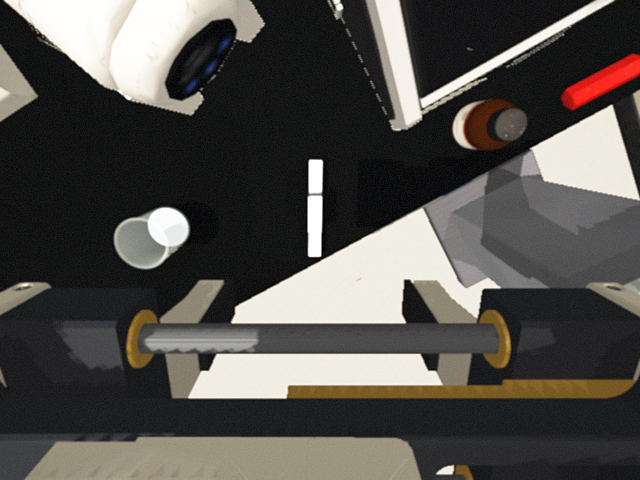

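The bar stands vertically in the image, columns 308–323 and rows 159–257, so it is already aligned with the pads.

Run:
```python
from h import *
st=arm.get_state(); im=cv2.imread('pics/w1.png')[:,:,::-1]
m=(im.min(2)>150)[150:265,290:345]; ys,xs=np.nonzero(m)
ys+=150;xs+=290
for r in (165,185,198,210,225,240,252,256): 
    x=xs[ys==r]; print(r,x.min(),x.max()) if len(x) else 0
print(ys.min(),ys.max())
for p,z in [((315.5,159),.016),((315.5,159),0),((315,257.5),.016),((315.5,194.5),.04),((315.5,194.5),.016)]: print(p,z,onz('wrist',p,z,st)[:2])
```

```text
165 309 322
185 309 321
198 308 321
210 308 321
225 308 321
240 308 320
252 308 344
256 309 344
160 264
(315.5, 159) 0.016 [0.50113516 0.38074944]
(315.5, 159) 0 [0.50027235 0.38139703]
(315, 257.5) 0.016 [0.40346081 0.43739169]
(315.5, 194.5) 0.04 [0.47127987 0.39762586]
(315.5, 194.5) 0.016 [0.46781476 0.3998411 ]
```

Request:
apply_moves(increments=[0.001, 0.004, -0.03, 0, 0, 0, 0, 0, -0.035, 0, 0, 0, 0, 0, -0.035, 0, 0, 0, 0, 0, -0.035, 0, 0, 0, 0, 0, -0.03, 0, 0, 0, 0, 0, -0.015, 0, 0, 0, 0, 0, 0, 0, 0, 0])

```text
t: 2.77
eef_pos: [0.4473, 0.4191, 0.0302]
ee_rot: [-3.14, 0.011, -2.078]
force: [0.1, -0.1, 0.5]
width: 0.088
```

Request:
apply_moves(increments=[0.0055, -0.0105, 0, 0, -0.01, -0.018, 0, 0, 0, 0, 0, 0])

```text
t: 2.93
eef_pos: [0.4516, 0.4096, 0.0295]
ee_rot: [-3.13, 0.014, -2.094]
force: [-1.1, -0.6, -0.2]
width: 0.0876
```

```bash
cat >> h.py <<'E'
def corr(pos,yaw):
    s=arm.get_state();Rc=R.from_euler('xyz',s['ee_rot']);Rt=R.from_euler('xyz',[np.pi,0,yaw])
    print('t',round(s['t'],2),'dp',np.round(np.array(pos)-s['eef_pos'],4),'dr',np.round((Rt*Rc.inv()).as_rotvec(),4),'F',np.round(s['force'],1),'M',np.round(s['moment'],2),'w',round(s['width'],4))
E
python3 -c "
from h import *
corr([.4528,.4085,.03],-2.096)"
```

```text
t 2.93 dp [ 0.0012 -0.0011  0.0005] dr [-0.0065  0.0168 -0.0022] F [-1.1 -0.6 -0.2] M [-0.12  0.11 -0.04] w 0.0876
```

Request:
apply_moves(increments=[0.001, -0.001, 0, -0.0065, 0.0168, 0, 0, 0, 0, 0, 0, 0])

```text
t: 3.1
eef_pos: [0.4528, 0.41, 0.0321]
ee_rot: [-3.141, 0.003, -2.092]
force: [0.5, -0.2, 0.6]
width: 0.0875
```

```bash
python3 -c "
from h import *
corr([.4528,.4085,.03],-2.096)"
```

```text
t 3.1 dp [-0.     -0.0015 -0.0021] dr [-0.0021  0.0017 -0.0039] F [ 0.5 -0.2  0.6] M [ 0.11 -0.02 -0.03] w 0.0875
```

Level and in place, so I'll grip.

Request:
apply_moves(increments=[0, -0.001, -0.002, 0, 0, -0.003, 0, 0, 0, 0, 0, 0, 0, 0, 0, 0, 0, 0, 0, 0, 0, 0, 0, 0, 0, 0, 0, 0, 0, 0, 0, 0, 0, 0, 0, 0, 0, 0, 0, 0, 0, 0, 0, 0, 0, 0, 0, 0], hand=1, force=35)

```text
t: 3.77
eef_pos: [0.4541, 0.4117, 0.035]
ee_rot: [-3.14, 0.012, -2.095]
force: [0.0, 0.4, 0.2]
width: 0.0396
```

```bash
python3 -c "
from h import *
corr([.4528,.4085,.03],-2.096)"
```

```text
t 3.77 dp [-0.0013 -0.0032 -0.005 ] dr [-0.0097  0.0078 -0.0011] F [0.  0.4 0.2] M [-0.04  0.01  0.01] w 0.0396
```

Request:
apply_moves(increments=[-0.001, -0.003, -0.005, -0.009, 0.007, 0, 0, 0, -0.001, 0, 0, 0, 0, 0, 0, 0, 0, 0, 0, 0, -0.001, 0, 0, 0, 0, 0, 0, 0, 0, 0, 0, 0, 0, 0, 0, 0])

```text
t: 4.27
eef_pos: [0.4528, 0.408, 0.0265]
ee_rot: [-3.141, -0.002, -2.095]
force: [-0.5, -0.6, 0.5]
width: 0.0021
```

```bash
python3 -c "
from h import *
corr([.4528,.4085,.03],-2.096)"
```

```text
t 4.27 dp [-0.      0.0005  0.0035] dr [ 0.0014 -0.0007 -0.0008] F [-0.5 -0.6  0.5] M [-0.03 -0.02  0.06] w 0.0021
```

Width is 2 mm, so the fingers closed on nothing. I'll look.

Run:
```python
from h import *
st,im=snap('wrist','w2.png')
s,im2=snap('side','s2.png')
for c in ['wrist','side']:
  print(c,finder.landmark_of(c,'bar')[:2],finder.find_in(c,'bar')[:3])
h=np.hstack([cv2.resize(im,(400,300)),cv2.resize(im2[200:440,120:440],(400,300))])
cv2.imwrite('pics/c2.png',h[:,:,::-1])
```

```text
wrist [{'point': [316.8, 265.1], 'conf': 0.81}] [{'box': [303.9, 179.7, 332.1, 356.6], 'conf': 0.84}]
side [{'point': [266.2, 381.3], 'conf': 0.48}] [{'box': [264.2, 378.0, 277.4, 396.1], 'conf': 0.75}]
```

View pics/c2.png

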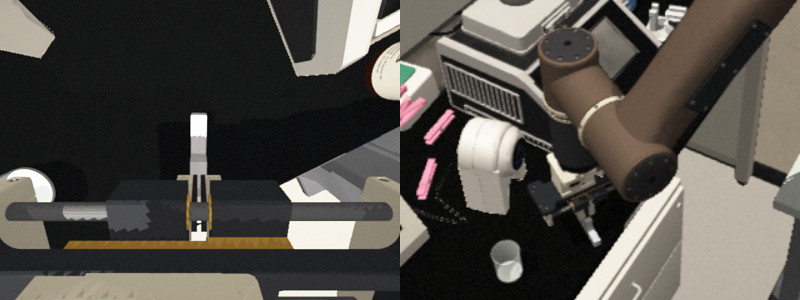

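Run:
```python
from h import *
im=cv2.imread('pics/w2.png')
cv2.imwrite('pics/c3.png',cv2.resize(im[160:400,240:400],(520,780))[:600])
st=arm.get_state()
for p,z in [((318,181),.016),((318,181),0.),((317,225),.04)]: print(onz('wrist',p,z,st))
```

```text
[0.50258441 0.37932005 0.016     ]
[0.50075843 0.3803557  0.        ]
[0.48709035 0.38885428 0.04      ]
```

View pics/c3.png

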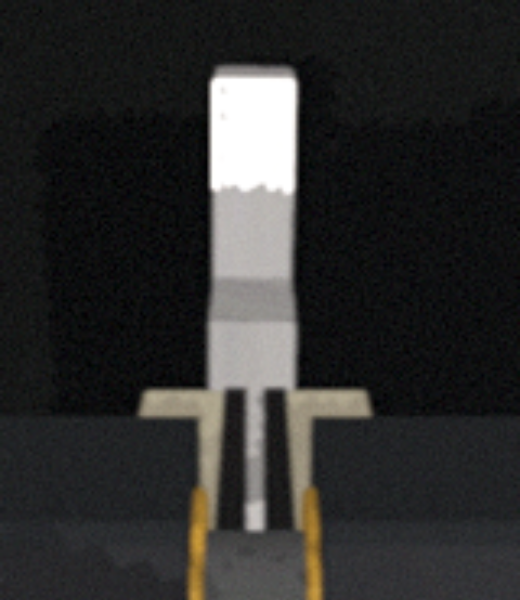

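Run:
```python
from h import *
print(arm.tips_ahead)
st=arm.get_state();print(st)
for p,z in [((318,246),.016),((318,258.5),0.04),((318,258.5),.016),((318,280),.016),((318,280),.04),((318,280),.06)]: print(z,onz('wrist',p,z,st))
for z in (.0,.01,.02,.03): # width of bar at blade far end if top at z; px 26.5 at row ~190
    print(z,np.linalg.norm(onz('wrist',(305,190),z,st)-onz('wrist',(331,190),z,st)))
```

```text
0.011
{'t': 4.5667, 'q': array([ 1.05362447e+00,  4.31399531e-01, -3.54817119e-01,  1.51109841e-04,
       -7.85830262e-01, -7.29688320e-03]), 'qd': array([-0.00100162, -0.00044735, -0.00113878, -0.00148813,  0.00098586,
        0.00164956]), 'joint_efforts': array([-3.45034474e-03, -5.64359128e+01,  2.20419019e+01,  5.25273666e+00,
        3.13471269e-02, -2.20477805e-04]), 'eef_pos': array([0.45284278, 0.40810874, 0.02667915]), 'ee_rot': array([-3.14147677e+00, -1.24977839e-03, -2.09515827e+00]), 'force': array([0.09806034, 0.17924908, 0.48650877]), 'moment': array([-0.02695902, -0.02735898, -0.0184263 ]), 'width': 0.0004767009214240904}
0.016 [0.47051068 0.39783353 0.016     ]
0.04 [0.47174399 0.39714914 0.04      ]
0.016 [0.46388902 0.40165566 0.016     ]
0.016 [0.45212465 0.40844625 0.016     ]
0.04 [0.46153501 0.40304193 0.04      ]
0.06 [0.46937698 0.39853832 0.06      ]
0.0 0.015409510467635237
0.01 0.014629386133223522
0.02 0.013849261798811886
0.03 0.013069137464400169
```

The picture shows the closed pads above the tab. The fingertips project to row 280 instead of the expected 264. The visible tips are therefore about 12 mm behind the TCP, not 11 mm ahead of it. A retry at TCP z≈0.014 is safe under either reading.

Request:
apply_moves(increments=[0, 0, 0.001, 0, 0, 0, 0, 0, 0, 0, 0, 0, 0, 0, 0, 0, 0, 0, 0, 0, 0, 0, 0, 0, 0, 0, 0, 0, 0, 0, 0, 0, 0, 0, 0, 0, 0, 0, 0, 0, 0, 0], hand=0.5)

```text
t: 5.15
eef_pos: [0.4529, 0.4083, 0.0282]
ee_rot: [-3.141, -0.001, -2.095]
force: [-0.1, -0.8, 0.1]
width: 0.0406
```

```bash
python3 -c "
from h import *
corr([.4528,.4085,.014],-2.096)"
```

```text
t 5.15 dp [-0.0001  0.0002 -0.0142] dr [ 0.0006 -0.0002 -0.001 ] F [-0.1 -0.8  0.1] M [ 0.01 -0.01 -0.03] w 0.0406
```

Request:
apply_moves(increments=[0, 0, -0.007, 0, 0, 0, 0, 0, -0.007, 0, 0, 0, 0, 0, -0.001, 0, 0, 0])

```text
t: 5.4
eef_pos: [0.4531, 0.4085, 0.0123]
ee_rot: [-3.142, 0.001, -2.095]
force: [-0.4, -0.4, -0.1]
width: 0.0437
```

```bash
python3 -c "
from h import *
corr([.4528,.4085,.014],-2.096)"
```

```text
t 5.4 dp [-0.0003 -0.      0.0017] dr [-0.0005  0.0004 -0.0009] F [-0.4 -0.4 -0.1] M [-0.05 -0.01 -0.05] w 0.0437
```

Request:
apply_moves(increments=[0, 0, 0.001, 0, 0, 0, 0, 0, 0, 0, 0, 0, 0, 0, 0, 0, 0, 0, 0, 0, 0, 0, 0, 0, 0, 0, 0, 0, 0, 0, 0, 0, 0, 0, 0, 0, 0, 0, 0, 0, 0, 0, 0, 0, 0, 0, 0, 0], hand=1, force=35)

```text
t: 6.07
eef_pos: [0.4526, 0.4078, 0.0118]
ee_rot: [3.142, -0.002, -2.095]
force: [-1.1, 0.5, -1.8]
width: 0.0141
```

Run:
```python
from h import *
corr([.4528,.4085,.014],-2.096)
st,im=snap('wrist','w3.png')
cv2.imwrite('pics/c4.png',cv2.resize(im[160:400,240:400,::-1],(400,600)))
```

```text
t 6.07 dp [0.0002 0.0007 0.0022] dr [ 0.0016 -0.001  -0.0007] F [-1.1  0.5 -1.8] M [ 0.06 -0.13 -0.01] w 0.0141
```

View pics/c4.png

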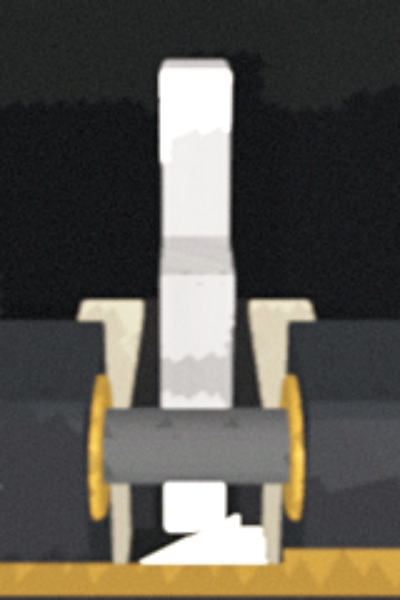

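The bar is gripped (14.1 mm). Next I'll check obstacle heights along the route.

Run:
```python
from h import *
def tri(a,b):
    o1,d1=ray('scene',a);o2,d2=ray('side',b)
    A=np.stack([d1,-d2],1);t=np.linalg.lstsq(A,o2-o1,rcond=None)[0]
    p,q=o1+d1*t[0],o2+d2*t[1];return np.round((p+q)/2,3),round(float(np.linalg.norm(p-q)),3)
print('lower front R corner',tri((338,232),(343,250)))
print('upper R corner',tri((270,197),(272,178)))
print('lid knob',tri((206,222),(213,185)))
print('shelf end low edge',tri((215,30),(314,50)))
print('bottle top',tri((353,310),(350,296)))
```

```text
lower front R corner (array([ 0.48 , -0.039,  0.081]), 0.002)
upper R corner (array([0.656, 0.054, 0.324]), 0.019)
lid knob (array([0.806, 0.118, 0.296]), 0.005)
shelf end low edge (array([ 0.827, -0.474,  0.455]), 0.006)
bottle top (array([ 0.422,  0.096, -0.021]), 0.109)
```

Request:
apply_moves(increments=[0, 0, 0.02, 0, 0, 0, 0, 0, 0.04, 0, 0, 0, 0, 0, 0.04, 0, 0, 0, 0, 0, 0.04, 0, 0, 0.1, 0, 0, 0.04, 0, 0, 0.1, 0, 0, 0.04, 0, 0, 0.1, 0, 0, 0.03, 0, 0, 0.1])

```text
t: 6.7
eef_pos: [0.4461, 0.3987, 0.2614]
ee_rot: [3.139, -0.025, -1.685]
force: [1.3, 1.6, -2.0]
width: 0.0136
```

Request:
apply_moves(increments=[-0.002, -0.04, 0.002, 0, -0.01, 0.03, -0.002, -0.04, 0, 0, -0.01, 0.03, -0.002, -0.04, 0, 0, 0, 0, -0.002, -0.04, 0, 0, 0, 0, -0.002, -0.04, 0, 0, 0, 0, -0.002, -0.04, 0, 0, 0, 0, -0.002, -0.04, 0, 0, 0, 0, -0.002, -0.04, 0, 0, 0, 0, -0.002, -0.04, 0, 0, 0, 0, -0.002, -0.04, 0, 0, 0, 0, 0.005, -0.04, 0, 0, 0, 0, 0.01, -0.04, 0, 0, 0, 0])

```text
t: 7.7
eef_pos: [0.4335, -0.089, 0.2731]
ee_rot: [-3.111, -0.005, -1.602]
force: [1.0, 1.7, -2.1]
width: 0.0136
```

```bash
python3 -c "
from h import *
corr([.45,-.2,.27],-1.5)"
```

```text
t 7.7 dp [ 0.0165 -0.111  -0.0031] dr [0.0049 0.031  0.102 ] F [ 1.   1.7 -2.1] M [ 0.15 -0.18  0.01] w 0.0136
```

Request:
apply_moves(increments=[0.01, -0.037, 0, 0.003, 0.015, 0.05, 0.01, -0.037, 0, 0, 0.015, 0.05, 0.012, -0.037, 0, 0, 0, 0, 0.02, -0.02, 0, 0, 0, 0, 0.03, -0.005, 0, 0, 0, 0, 0.01, 0, 0, 0, 0, 0, 0, 0, 0, 0, 0, 0])

```text
t: 8.28
eef_pos: [0.5239, -0.2412, 0.272]
ee_rot: [-3.142, 0.001, -1.507]
force: [0.7, 0.6, -1.8]
width: 0.0134
```

Run:
```python
from h import *
corr([.585,-.225,.27],-1.5)
st,im=snap('wrist','w4.png')
for n,z in dict(fork=.063,slot=.066,screw_mark=.066,post_top=.087,block=0,petri_dish=0,marker=0).items():
    for r in finder.landmark_of('wrist',n)[:1]: print(n,round(r['conf'],2),np.round(r['point'],1),np.round(onz('wrist',r['point'],z,st),4))
```

```text
t 8.28 dp [ 0.0611  0.0162 -0.002 ] dr [-0.0008 -0.      0.0068] F [ 0.7  0.6 -1.8] M [-0.03 -0.02 -0.06] w 0.0134
fork 0.95 [293.   95.8] [ 0.6423 -0.2073  0.063 ]
slot 0.79 [306.1 154.8] [ 0.5832 -0.2244  0.066 ]
screw_mark 0.84 [278.9 156.6] [ 0.5794 -0.1947  0.066 ]
post_top 0.96 [279.5 220.5] [ 0.5126 -0.1997  0.087 ]
block 0.6 [307.3 147.9] [ 0.5881 -0.2233  0.    ]
petri_dish 0.96 [215.3  67. ] [ 0.6744 -0.1082  0.    ]
marker 0.69 [467.5 225.4] [ 0.4999 -0.4482  0.    ]
```

View pics/w4.png

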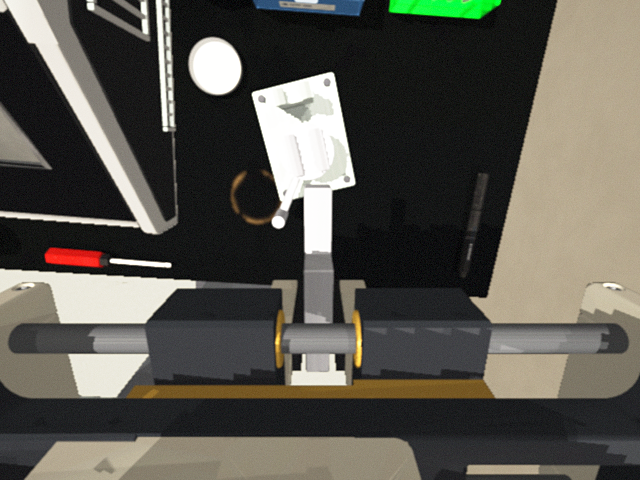

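Run:
```python
from h import *
im=cv2.imread('pics/w4.png')
c=cv2.resize(im[62:212,240:370],(520,600),interpolation=cv2.INTER_CUBIC)
cv2.imwrite('pics/c5.png',c)
```

```text
(no output)
```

View pics/c5.png

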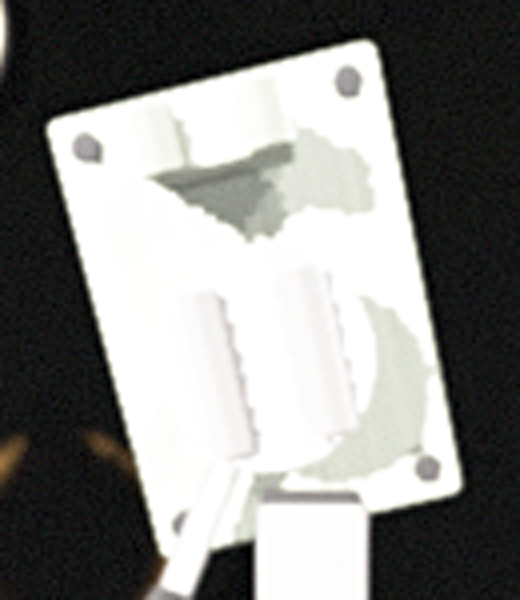

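Run:
```python
from h import *
st=arm.get_state()  # arm still since picture
print(st['eef_pos'],st['ee_rot'],st['t'])
P=lambda u,v,z:onz('wrist',(240+u/4-.4,62+v/4-.4),z,st)[:2]
B=[P(87,148,.012),P(348,82,.012),P(428,467,.012),P(182,522,.012)]
d=(B[0]+B[1]-B[2]-B[3])/2; a=np.arctan2(d[1],d[0]); print('bolts',np.linalg.norm(d),a,np.mean(B,0),'axis',np.mean(B,0)-.012*np.array([np.cos(a),np.sin(a)]))
C=[P(47,122,.012),P(380,40,.012),P(465,490,.012),P(165,557,.012)]
d=(C[0]+C[1]-C[2]-C[3])/2; a=np.arctan2(d[1],d[0]); print('corners',np.linalg.norm(d),np.linalg.norm(C[0]-C[1]),a,'axis',np.mean(C,0)-.012*np.array([np.cos(a),np.sin(a)]))
t=(P(220,292,.074)+P(287,276,.074))/2;b=(P(254,453,.074)+P(318,440,.074))/2
d=t-b;print('slot',np.linalg.norm(d),np.arctan2(d[1],d[0]),(t+b)/2, 'w',np.linalg.norm(P(220,292,.074)-P(287,276,.074)))
for z in(.016,.14,.26,.276): print(np.round(np.linalg.norm(P(257,500,z)-P(368,500,z)),4),end=' ')
```

```text
[ 0.52245232 -0.23980432  0.27395962] [-3.13869434e+00  1.91076925e-04 -1.50436941e+00] 8.6833
bolts 0.11586750413286648 0.2929260603532555 [ 0.59737057 -0.21896173] axis [ 0.58588173 -0.22242679]
corners 0.13502680230606937 0.1016640293078978 0.2926654303752767 axis [ 0.5858517  -0.22341544]
slot 0.04326962457608381 0.2614906315386419 [ 0.58434507 -0.22413296] w 0.018247421054563975
0.0356 0.0253 0.0154 0.014
```

Request:
apply_moves(increments=[0.03, 0.008, 0, -0.003, 0, 0.075, 0.03, 0.008, 0, 0, 0, 0.075, 0.027, 0.007, 0, 0, 0, 0.067, 0, 0, -0.02, 0, 0, 0, 0, 0, -0.035, 0, 0, 0, 0, 0, -0.035, 0, 0, 0, 0, 0, -0.035, 0, 0, 0, 0, 0, -0.02, 0, 0, 0, 0, 0, 0, 0, 0, 0])

```text
t: 9.43
eef_pos: [0.6125, -0.212, 0.1322]
ee_rot: [-3.124, -0.009, -1.271]
force: [-0.2, 0.5, -3.2]
width: 0.0139
```

Run:
```python
from h import *
corr([.611,-.2165,.105],-1.287)
```

```text
t 9.43 dp [-0.0015 -0.0045 -0.0272] dr [ 0.0034  0.019  -0.0158] F [-0.2  0.5 -3.2] M [ 0.01  0.28 -0.02] w 0.0139
```

Request:
apply_moves(increments=[-0.0015, -0.0045, -0.014, 0.003, 0.019, -0.016, 0, 0, -0.012, 0, 0, 0, 0, 0, 0, 0, 0, 0])

```text
t: 9.68
eef_pos: [0.6115, -0.216, 0.108]
ee_rot: [-3.14, -0.002, -1.285]
force: [0.2, 0.9, -2.2]
width: 0.0136
```

Run:
```python
from h import *
corr([.611,-.2165,.098],-1.287)
st,im=snap('wrist','w5.png')
for n,z in dict(fork=.063,slot=.066,screw_mark=.066,post_top=.087,block=0).items():
    for r in finder.landmark_of('wrist',n)[:1]: print(n,round(r['conf'],2),np.round(r['point'],1),np.round(onz('wrist',r['point'],z,st),4))
cv2.imwrite('pics/c6.png',cv2.resize(im[100:400,120:520,::-1],(800,600)))
```

```text
t 9.68 dp [-0.0005 -0.0005 -0.01  ] dr [ 0.0013  0.0015 -0.0017] F [ 0.2  0.9 -2.2] M [-0.01  0.14 -0.02] w 0.0136
fork 0.8 [315.3 210.8] [ 0.6431 -0.2054  0.063 ]
block 0.86 [317.7 260.9] [ 0.5865 -0.2238  0.    ]
```

View pics/c6.png

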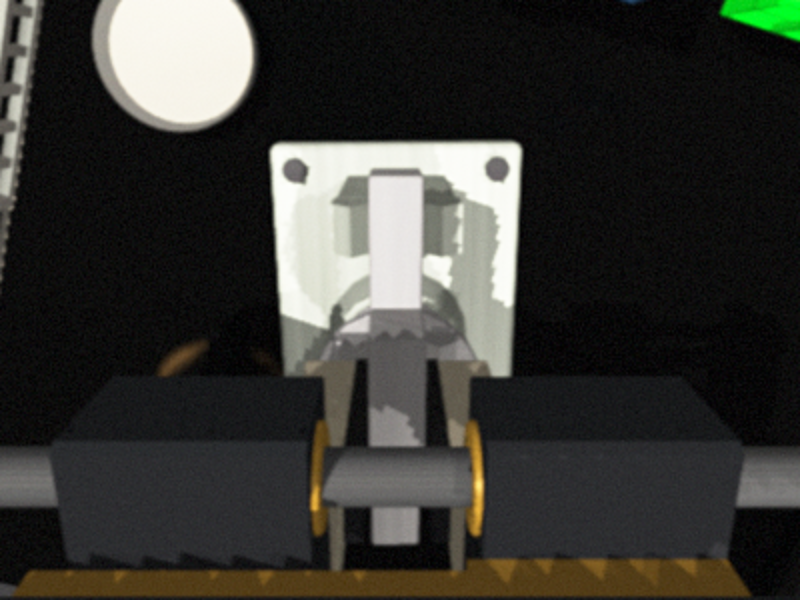

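The bar (crop columns 370–422) is centred on the fork (333–462) and parallel to the plate edges, so I'll lower it.

Request:
apply_moves(increments=[-0.0005, -0.0005, -0.008, 0, 0, 0, 0, 0, -0.007, 0, 0, 0, 0, 0, -0.006, 0, 0, 0, 0, 0, -0.004, 0, 0, 0])

```text
t: 10.32
eef_pos: [0.6137, -0.2169, 0.0864]
ee_rot: [-3.132, -0.005, -1.285]
force: [-0.0, 0.1, -1.6]
width: 0.0137
```

Run:
```python
from h import *
corr([.611,-.2165,.078],-1.287)
```

```text
t 10.32 dp [-0.0027  0.0004 -0.0084] dr [ 0.0024  0.0106 -0.0022] F [-0.   0.1 -1.6] M [-0.08  0.07  0.01] w 0.0137
```

Request:
apply_moves(increments=[-0.002, 0, -0.004, 0.002, 0.01, -0.002, 0, 0, -0.003, 0, 0, 0, 0, 0, -0.002, 0, 0, 0])

```text
t: 10.57
eef_pos: [0.6114, -0.217, 0.0774]
ee_rot: [3.14, -0.001, -1.286]
force: [-8.0, 7.9, 31.0]
width: 0.0135
```

Run:
```python
from h import *
corr([.611,-.2165,.078],-1.287)
```

```text
t 10.57 dp [-0.0004  0.0005  0.0006] dr [ 0.001  -0.0013 -0.001 ] F [-8.   7.9 31. ] M [ 2.91  3.32 -0.1 ] w 0.0135
```

Contact at z = 0.0774 against the 0.078 expected means the bar is on the floor. I'll release the load and open the fingers.

Request:
apply_moves(increments=[0, 0, 0.0005, 0, 0, 0, 0, 0, 0, 0, 0, 0, 0, 0, 0, 0, 0, 0, 0, 0, 0, 0, 0, 0, 0, 0, 0, 0, 0, 0], hand=0.55)

```text
t: 10.98
eef_pos: [0.6131, -0.2173, 0.0793]
ee_rot: [-3.141, -0.002, -1.285]
force: [0.1, -0.5, 0.9]
width: 0.0374
```

Run:
```python
from h import *
corr([.611,-.2165,.078],-1.287)
```

```text
t 10.98 dp [-0.0021  0.0008 -0.0013] dr [ 0.002   0.0015 -0.0019] F [ 0.1 -0.5  0.9] M [-0.02  0.02  0.03] w 0.0374
```

Request:
apply_moves(increments=[-0.001, 0, 0.02, 0, 0, 0, 0, 0, 0.04, 0, 0, 0, 0, 0, 0.04, 0, 0, 0, -0.02, 0, 0.04, 0, 0, 0, -0.03, -0.01, 0.035, 0, 0, 0, -0.03, -0.01, 0.01, 0, 0, 0, -0.02, 0, 0, 0, 0, 0, 0, 0, 0, 0, 0, 0], hand=1)

```text
t: 11.65
eef_pos: [0.5105, -0.2368, 0.261]
ee_rot: [3.135, -0.001, -1.285]
force: [-0.3, 0.2, -0.7]
width: 0.0007
```

Run:
```python
from h import *
corr([.52,-.24,.27],-1.287)
st,im=snap('wrist','w6.png')
for n,z in dict(fork=.063,slot=.066,screw_mark=.066,post_top=.087,bar=.066,block=0).items():
    for r in finder.landmark_of('wrist',n)[:1]: print(n,round(r['conf'],2),np.round(r['point'],1),np.round(onz('wrist',r['point'],z,st),4))
print(st['eef_pos'],st['ee_rot'])
cv2.imwrite('pics/c7.png',cv2.resize(im[40:340,130:530,::-1],(800,600),interpolation=cv2.INTER_CUBIC))
```

```text
t 11.65 dp [ 0.0095 -0.0032  0.009 ] dr [ 0.0029 -0.0056 -0.0021] F [-0.3  0.2 -0.7] M [ 0.04  0.03 -0.  ] w 0.0007
fork 0.96 [326.   76.2] [ 0.6434 -0.2066  0.063 ]
slot 0.62 [328.1 139.4] [ 0.586  -0.2263  0.066 ]
screw_mark 0.63 [298.8 139.7] [ 0.577  -0.1969  0.066 ]
post_top 0.6 [282.2 200.5] [ 0.5141 -0.1974  0.087 ]
bar 0.46 [327.5 141.7] [ 0.5836 -0.2264  0.066 ]
block 0.94 [326.2 138.1] [ 0.5861 -0.2258  0.    ]
[ 0.51050873 -0.23678767  0.26104944] [ 3.13536771e+00 -1.23720389e-03 -1.28489961e+00]
```

View pics/c7.png

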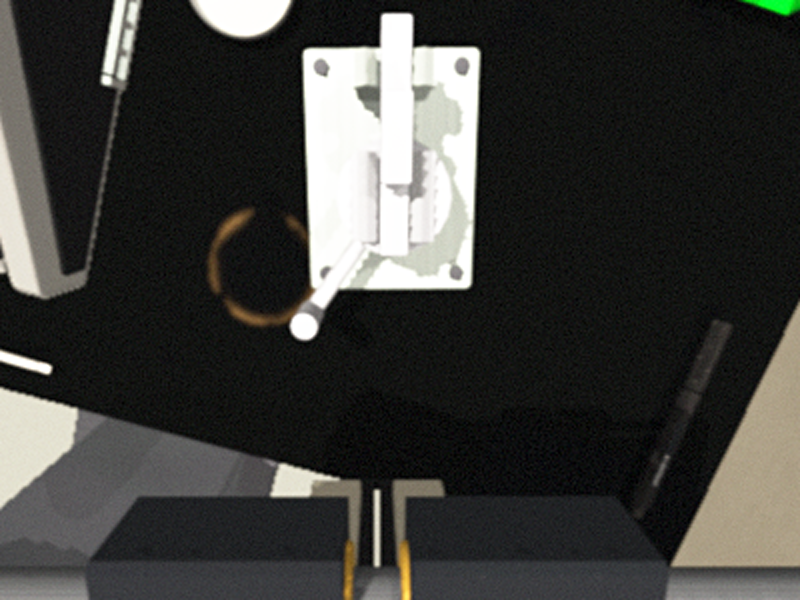

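The bar lies in slot and fork, with its ends at crop (397,14) and (395,255). The post top is at crop (304,326), and the post must be pushed toward +y. I'll check the bar numerically while I turn the hand and move it behind the post.

Run:
```python
from h import *
st=arm.get_state()
P=lambda u,v,z:onz('wrist',(130+u/2-.25,40+v/2-.25),z,st)[:2]
for z in(.082,.09):
  a,b=P(397,14,z),P(395,255,z);d=a-b
  print(z,'bar',(a+b)/2,np.linalg.norm(d),np.arctan2(d[1],d[0]))
B=[P(321,67,.012),P(461,66,.012),P(456,272,.012)];d=B[1]-B[2];print('blockdir',np.arctan2(d[1],d[0]))
print('post',P(304,326,.087))
```

```text
0.082 bar [ 0.6140142 -0.2165262] 0.10873168416209873 0.28829621707192576
0.09 bar [ 0.61352868 -0.21645248] 0.10621633201711388 0.2882962170719259
blockdir 0.30027833788999136
post [ 0.51433419 -0.19707086]
```

Request:
apply_moves(increments=[-0.003, 0, 0, 0, 0.005, -0.12, -0.003, 0, 0, 0, 0, -0.12, -0.003, 0, 0, 0, 0, -0.12, -0.003, 0, 0, 0, 0, -0.12, 0, 0, -0.02, 0, 0, -0.12, 0, 0, -0.03, 0, 0, -0.04, 0, 0, -0.035, 0, 0, 0, 0, 0, -0.03, 0, 0, 0, 0, 0, -0.01, 0, 0, 0, 0, 0, 0, 0, 0, 0])

```text
t: 12.83
eef_pos: [0.5051, -0.2347, 0.1212]
ee_rot: [3.117, 0.0, -1.952]
force: [-1.1, -0.3, -0.2]
width: 0.0004
```

Run:
```python
from h import *
corr([.498,-.2355,.12],-1.925)
```

```text
t 12.83 dp [-0.0071 -0.0008 -0.0012] dr [-0.009  -0.0233  0.0267] F [-1.1 -0.3 -0.2] M [-0.01 -0.02  0.02] w 0.0004
```

Request:
apply_moves(increments=[-0.007, -0.001, -0.015, -0.009, -0.023, 0.027, 0, 0, -0.02, 0, 0, 0, 0, 0, -0.02, 0, 0, 0, 0, 0, -0.01, 0, 0, 0, 0, 0, 0, 0, 0, 0])

```text
t: 13.25
eef_pos: [0.5009, -0.2357, 0.0539]
ee_rot: [3.141, -0.002, -1.921]
force: [-0.2, 0.5, 1.0]
width: 0.0002
```

Run:
```python
from h import *
corr([.498,-.2355,.05],-1.925)
F=[]
for i in range(5):
    optics.grab_frame('wrist');F.append(arm.get_state()['force'])
F=np.array(F);print(F.mean(0),F.std(0))
```

```text
t 13.25 dp [-0.0029  0.0002 -0.0039] dr [ 0.0016 -0.0014 -0.0042] F [-0.2  0.5  1. ] M [-0.02  0.    0.03] w 0.0002
[ 0.09128982  0.18613436 -0.08534104] [0.28135847 0.2626903  0.23869506]
```

```bash
cat >> h.py <<'E'
AX=np.array([.5853,-.2245])
def plan(n,step,z=.051,navg=0,yawmin=-1.925):
    F=[]
    for i in range(navg): optics.grab_frame('wrist');F.append(arm.get_state()['force'])
    s=arm.get_state();p=np.array(s['eef_pos']);F.append(s['force'])
    r=p[:2]-AX;psi=np.arctan2(r[1],r[0])%(2*np.pi);th=psi-.337
    t=np.array([np.sin(th),-np.cos(th)]);Fm=np.mean(F,0)
    print('t',round(s['t'],2),'z',round(p[2],4),'R',round(np.linalg.norm(r),4),'theta',round(th,4),'Ft',round(float(-Fm[:2]@t),2),'F',np.round(Fm,1))
    Rc=R.from_euler('xyz',s['ee_rot']);prev=p
    for i in range(1,n+1):
        a=psi-step*i;q=np.array([*(AX+.0848*np.array([np.cos(a),np.sin(a)])),z])
        dr=np.zeros(3)
        if i==1:
            yaw=min(th-step*n-4.712,yawmin);dr=(R.from_euler('xyz',[np.pi,0,yaw])*Rc.inv()).as_rotvec()
            dr[2]/=n;dz=dr[2]
        else: dr[2]=dz
        d=q-prev;prev=q;print(np.round(d,4).tolist(),np.round(dr,3).tolist())
E
python3 -c "
from h import *
plan(4,.035)"
```

```text
t 13.5 z 0.0568 R 0.0836 theta 2.9434 Ft -0.35 F [ 0.3  0.3 -0.3]
[-0.0016, 0.0028, -0.0058] [0.002, 0.004, -0.001]
[-0.0003, 0.003, 0.0] [0.0, 0.0, -0.001]
[-0.0002, 0.003, 0.0] [0.0, 0.0, -0.001]
[-0.0, 0.003, 0.0] [0.0, 0.0, -0.001]
```

Request:
apply_moves(increments=[-0.0016, 0.0028, -0.0058, 0.002, 0.004, -0.001, -0.0003, 0.003, 0, 0, 0, 0, -0.0002, 0.003, 0, 0, 0, 0, 0, 0.003, 0, 0, 0, 0])

```text
t: 13.83
eef_pos: [0.5019, -0.2239, 0.0531]
ee_rot: [-3.138, 0.001, -1.923]
force: [-0.2, 0.5, 0.1]
width: 0.0002
```

```bash
python3 -c "
from h import *
plan(4,.04,navg=2)"
```

```text
t 13.93 z 0.0532 R 0.0833 theta 2.7962 Ft -0.3 F [0.1 0.3 0.5]
[-0.0014, 0.0034, -0.0022] [0.001, 0.004, -0.039]
[0.0002, 0.0034, 0.0] [0.0, 0.0, -0.039]
[0.0004, 0.0034, 0.0] [0.0, 0.0, -0.039]
[0.0005, 0.0034, 0.0] [0.0, 0.0, -0.039]
```

Request:
apply_moves(increments=[-0.0014, 0.0034, -0.0022, 0.001, 0.004, -0.039, 0.0002, 0.0034, 0, 0, 0, -0.039, 0.0004, 0.0034, 0, 0, 0, -0.039, 0.0005, 0.0034, 0, 0, 0, -0.039])

```text
t: 14.27
eef_pos: [0.5016, -0.2099, 0.0514]
ee_rot: [-3.141, -0.0, -2.082]
force: [-1.1, -1.1, -0.0]
width: 0.0004
```

```bash
python3 -c "
from h import *
plan(4,.04,navg=3)
for c in ('scene','side'):
    optics.grab_frame(c)
    for r in finder.landmark_of(c,'post_top')[:1]: print(c,r,onz(c,r['point'],.087))
"
```

```text
t 14.42 z 0.0514 R 0.0848 theta 2.6311 Ft 0.38 F [-0.2 -0.3 -0.1]
[0.0006, 0.0033, -0.0004] [0.0, 0.0, -0.041]
[0.0008, 0.0033, 0.0] [0.0, 0.0, -0.041]
[0.0009, 0.0033, 0.0] [0.0, 0.0, -0.041]
[0.001, 0.0032, 0.0] [0.0, 0.0, -0.041]
scene {'point': [327.9, 194.1], 'conf': 0.44} [ 0.50392368 -0.18379785  0.087     ]
side {'point': [355.0, 217.5], 'conf': 0.6} [ 0.51601145 -0.18806945  0.087     ]
```

Request:
apply_moves(increments=[0.0006, 0.0033, 0, 0, 0, -0.041, 0.0008, 0.0033, 0, 0, 0, -0.041, 0.0009, 0.0033, 0, 0, 0, -0.041, 0.001, 0.0032, 0, 0, 0, -0.041])

```text
t: 14.95
eef_pos: [0.5044, -0.198, 0.0513]
ee_rot: [3.141, -0.001, -2.248]
force: [-0.2, -1.0, 0.5]
width: 0.0002
```

```bash
python3 -c "
from h import *
plan(3,.04)"
```

```text
t 14.95 z 0.0513 R 0.0852 theta 2.4877 Ft 0.89 F [-0.2 -1.   0.5]
[0.0015, 0.0031, -0.0003] [0.0, -0.001, -0.032]
[0.0012, 0.0032, 0.0] [0.0, 0.0, -0.032]
[0.0014, 0.0031, 0.0] [0.0, 0.0, -0.032]
```

Pushing at about 0.9 N, which is the free-turning resistance, so I'll continue.

Request:
apply_moves(increments=[0.0015, 0.0031, 0, 0, 0, -0.032, 0.0012, 0.0032, 0, 0, 0, -0.032, 0.0014, 0.0031, 0, 0, 0, -0.032])

```text
t: 15.2
eef_pos: [0.5078, -0.1889, 0.0513]
ee_rot: [3.141, -0.002, -2.349]
force: [0.3, -2.0, 0.2]
width: 0.0004
```

```bash
python3 -c "
from h import *
plan(3,.04)"
```

```text
t 15.2 z 0.0513 R 0.0853 theta 2.3739 Ft 1.23 F [ 0.3 -2.   0.2]
[0.002, 0.0028, -0.0003] [0.0, -0.002, -0.036]
[0.0016, 0.003, 0.0] [0.0, 0.0, -0.036]
[0.0017, 0.0029, 0.0] [0.0, 0.0, -0.036]
```

Request:
apply_moves(increments=[0.002, 0.0028, 0, 0, 0, -0.036, 0.0016, 0.003, 0, 0, 0, -0.036, 0.0017, 0.0029, 0, 0, 0, -0.036])

```text
t: 15.45
eef_pos: [0.5112, -0.1809, 0.0511]
ee_rot: [3.139, -0.005, -2.461]
force: [-1.8, -2.2, -0.1]
width: 0.0004
```

```bash
python3 -c "
from h import *
plan(3,.04)"
```

```text
t 15.45 z 0.0511 R 0.0859 theta 2.2729 Ft 2.84 F [-1.8 -2.2 -0.1]
[0.0028, 0.0023, -0.0001] [0.001, -0.006, -0.033]
[0.0019, 0.0028, 0.0] [0.0, 0.0, -0.033]
[0.002, 0.0027, 0.0] [0.0, 0.0, -0.033]
```

Request:
apply_moves(increments=[0.0024, 0.0023, 0, 0.001, -0.006, -0.033, 0.0019, 0.0027, 0, 0, 0, -0.033])

```text
t: 15.62
eef_pos: [0.513, -0.1769, 0.0507]
ee_rot: [3.14, -0.004, -2.53]
force: [-3.3, -4.3, 1.6]
width: 0.0006
```

```bash
python3 -c "
from h import *
plan(2,.03,navg=3)"
```

```text
t 15.77 z 0.0507 R 0.0864 theta 2.2202 Ft 4.91 F [-3.5 -3.6  1.8]
[0.0028, 0.0012, 0.0003] [0.001, -0.004, -0.012]
[0.0015, 0.0021, 0.0] [0.0, 0.0, -0.012]
```

The nut has just seated (4.9 N, about 0.39 N m). From here I'll go in small steps.

Request:
apply_moves(increments=[0.0026, 0.0014, 0, 0.001, -0.004, -0.02, 0.0016, 0.0021, 0, 0, 0, -0.02])

```text
t: 15.93
eef_pos: [0.5144, -0.1745, 0.0504]
ee_rot: [3.139, -0.004, -2.565]
force: [-3.9, -3.8, 2.0]
width: 0.0003
```

```bash
python3 -c "
from h import *
plan(2,.03,navg=4)"
```

```text
t 16.13 z 0.0504 R 0.0866 theta 2.1882 Ft 5.51 F [-4.3 -3.5  3.1]
[0.003, 0.001, 0.0006] [-0.0, -0.005, -0.01]
[0.0016, 0.002, 0.0] [0.0, 0.0, -0.01]
```

Request:
apply_moves(increments=[0.0028, 0.0012, 0.0005, 0, -0.005, -0.02, 0.0018, 0.002, 0, 0, 0, -0.015, 0.0019, 0.002, 0, 0, 0, -0.015])

```text
t: 16.38
eef_pos: [0.5165, -0.1712, 0.0503]
ee_rot: [3.139, -0.006, -2.612]
force: [-4.1, -5.4, 2.5]
width: 0.0006
```

```bash
python3 -c "
from h import *
plan(2,.03,navg=5)"
```

```text
t 16.63 z 0.0503 R 0.0869 theta 2.1448 Ft 6.06 F [-4.5 -4.2  2. ]
[0.0033, 0.0007, 0.0007] [0.001, -0.007, -0.008]
[0.0016, 0.0019, 0.0] [0.0, 0.0, -0.008]
```

Request:
apply_moves(increments=[0.003, 0.001, 0.0005, 0.001, -0.006, -0.02, 0.0019, 0.002, 0, 0, 0, -0.015, 0.002, 0.0019, 0, 0, 0, -0.015])

```text
t: 16.88
eef_pos: [0.5181, -0.1684, 0.0501]
ee_rot: [3.137, -0.009, -2.659]
force: [-4.8, -5.8, 2.5]
width: 0.0007
```

```bash
python3 -c "
from h import *
plan(2,.03,navg=5)"
```

```text
t 17.13 z 0.0501 R 0.0874 theta 2.1081 Ft 6.45 F [-4.9 -4.4  2.8]
[0.0036, 0.0003, 0.0009] [0.0, -0.009, -0.003]
[0.0017, 0.0019, 0.0] [0.0, 0.0, -0.003]
```

Request:
apply_moves(increments=[0.003, 0.0008, 0.0005, 0, -0.008, -0.015, 0.0019, 0.0018, 0, 0, 0, -0.015])

```text
t: 17.3
eef_pos: [0.5192, -0.1673, 0.0501]
ee_rot: [3.139, -0.007, -2.686]
force: [-6.0, -4.4, 2.9]
width: 0.0003
```

```bash
python3 -c "
from h import *
plan(1,.03,navg=6)"
```

```text
t 17.6 z 0.0501 R 0.0874 theta 2.0899 Ft 7.09 F [-5.9 -3.9  4.2]
[0.0036, 0.0002, 0.0009] [0.001, -0.008, 0.033]
```

Held force is 7.1 N (about 0.57 N m), so I'm stopping. Next I'll back off, lift clear and check.

Request:
apply_moves(increments=[-0.007, -0.004, 0, 0, 0, 0, -0.01, -0.006, 0, 0, 0, 0, -0.005, -0.003, 0.01, 0, 0, 0, 0, 0, 0.035, 0, 0, 0, 0, 0, 0.04, 0, 0, 0, 0, 0, 0.04, 0, 0, 0.1, 0, 0, 0.04, 0, 0, 0.12, 0, -0.01, 0.04, 0, 0, 0.12, 0.01, -0.02, 0.01, 0, 0, 0.12, 0.01, -0.02, 0, 0, 0, 0.12, 0, -0.02, 0, 0, 0, 0.12, 0, 0, 0, 0, 0, 0.12, 0, 0, 0, 0, 0, 0.12, 0, 0, 0, 0, 0, 0.12, 0, 0, 0, 0, 0, 0.12, 0, 0, 0, 0, 0, 0.12, 0, 0, 0, 0, 0, 0])

```text
t: 19.02
eef_pos: [0.508, -0.2589, 0.2904]
ee_rot: [-3.117, -0.009, -1.328]
force: [0.2, -0.7, 0.1]
width: 0.0002
```

Run:
```python
from h import *
corr([.52,-.24,.27],-1.287)
st,im=snap('wrist','w7.png')
for n,z in dict(fork=.063,slot=.066,screw_mark=.066,post_top=.087,bar=.066,block=0,petri_dish=0,marker=0).items():
    for r in finder.landmark_of('wrist',n)[:1]: print(n,round(r['conf'],2),np.round(r['point'],1),np.round(onz('wrist',r['point'],z,st),4))
cv2.imwrite('pics/c8.png',cv2.resize(im[20:320,130:530,::-1],(800,600),interpolation=cv2.INTER_CUBIC))
```

```text
t 19.02 dp [ 0.012   0.0189 -0.0204] dr [0.0028 0.0259 0.0406] F [ 0.2 -0.7  0.1] M [-0.06  0.08  0.03] w 0.0002
fork 0.89 [296.5  80.2] [ 0.6426 -0.2036  0.063 ]
slot 0.76 [306.1 138.7] [ 0.5853 -0.2282  0.066 ]
screw_mark 0.57 [277.1 140.2] [ 0.5757 -0.1965  0.066 ]
post_top 0.56 [232.3 167.4] [ 0.536  -0.1569  0.087 ]
block 0.6 [302.3 138.3] [ 0.5851 -0.2213  0.    ]
petri_dish 0.6 [228.   42.2] [ 0.6734 -0.1065  0.    ]
marker 0.92 [439.5 237.6] [ 0.4991 -0.4452  0.    ]
```

View pics/c8.png

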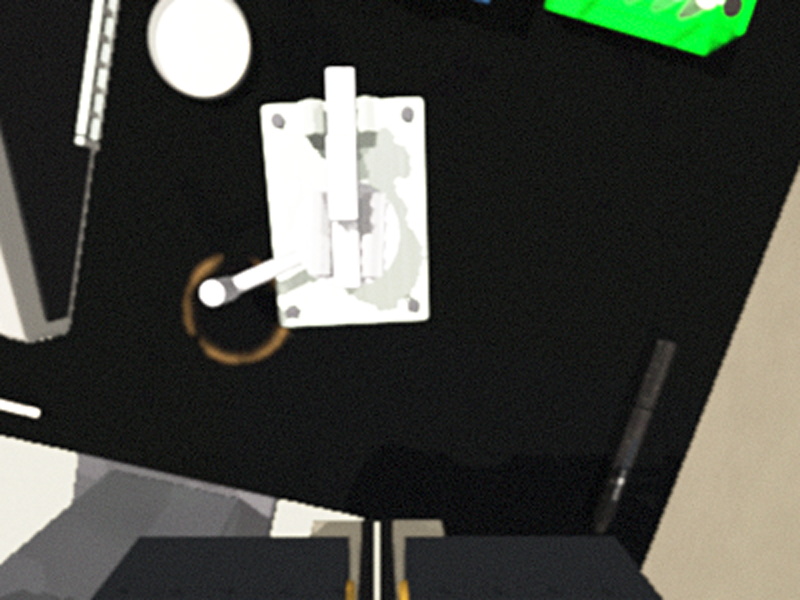

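The bar still lies in slot and fork, with its ends at crop (340,68) and (346,288). The handle has turned to crop (212,292), and the dish and marker are where they were. I'll do a last numeric check, then hand in.

Run:
```python
from h import *
st=arm.get_state()
P=lambda u,v,z:onz('wrist',(130+u/2-.25,20+v/2-.25),z,st)[:2]
a,b=P(340,68,.082),P(346.5,288,.082);d=a-b
print('bar',(a+b)/2,np.linalg.norm(d),np.arctan2(d[1],d[0]))
B=[P(278,121,.012),P(407,114,.012),P(414,304,.012),P(292,312,.012)];d=(B[0]+B[1]-B[2]-B[3]);al=np.arctan2(d[1],d[0]);print('block',al,np.mean(B,0)+.015*np.array([np.cos(al),np.sin(al)]))
print(arm.job_done())
```

```text
bar [ 0.6118178  -0.21759886] 0.10983019987673726 0.2550054978045814
block 0.2832499309526118 [ 0.61247291 -0.21665856]
the job is handed in; nothing more can be done
None
```

I laid the bar into the screw's slot and the fork, then pushed the jam nut's handle clockwise and handed the job in at about 19 s of the 69 s limit. No verdict is reported, so what follows is what I measured.

- **First grasp missed:** the fingertips sit about 11 mm behind the TCP, not 11 mm ahead as stated. I gripped lower on the second try and got the tab at 14.1 mm.
- **Bar:** it met the slot floor at a measured TCP height of 0.0774 m, against 0.078 m expected. In the last picture its centre is about 1 mm from home, 0.03 rad off the block's axis, and its apparent length fits the right height.
- **Nut:** it seated at about 4.9 N on the post. I stopped at 7.1 N averaged while holding, about 0.57 N m. Readings while moving were slightly higher but noisier. I turned it a further 0.13–0.16 rad after seating, which agrees with about 0.6 N m.
- **Disagreement:** my hand-based estimate of the post's angle was about 0.1 rad ahead of the picture, probably because I assumed too thick a finger. That offset does not affect the force or the turn after seating.
- **Screw mark:** the network put it within about 2 mm of its reading with the bar in, and about 4 mm from the very first. That is about as good as this reading gets, so it does not prove the setting by itself.
- **Bystanders:** the dish and marker are where they were. I did not remeasure the bottle and screwdriver, but the arm passed well above them. The arm was clear of everything at the end.

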